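# Load the light-curing box with a push-push drawer

## Task

Put the plaster model that carries the impression tray with the stub handle into the light-curing box: press the closed drawer's front once to release its push-push catch and let it come out, then stand the model upright on the drawer's metal floor without dropping it and let go. Push the drawer home until the catch locks and holds it shut by itself, and take the hand away. Work the catch by feel: press just far enough and never force the drawer hard against its stop, and leave the bare model, the bur stand and the jar where they are.

Things in the scene. Friction and masses are not known exactly. Their poses are not given: they have to be found in the camera images.
- curing_box: White plastic light-curing box, fixed on the bench: 230 deep (its x) x 190 wide (its y) x 105 high; amber window and timer knob on top (to 109 high). Origin: centre of its underside. Front face at its own x = -115; the drawer comes out along its -x and is pressed along +x. Inside, a push-push catch: each full press locks or releases in turn; a press too short changes nothing.
- drawer (a joint): How far the drawer stands out, m: about 0.0154 = locked, 0.125 = fully out, 0 = touching the housing. A spring pushes it out (3 N when out, 7 N when in; a damper adds 2.6 N per 0.1 m/s, it glides out in about 1 s). Pressed in from locked and let back, it is released and comes out; pushed in past locked and let back, it is caught at 0.0154; if not pushed deep enough it comes out again.
- box_mouth (a point): Mid-point of the housing's front face, 45 high, behind the drawer front. How deep the catch must be pressed differs from box to box, unseen: 6 to 13 mm further in than locked, up to 1 mm deeper to lock than to release. Slowly pressed, 6 to 9 N go up to there; then its stop is felt, +5 to 8 N per mm. A slow push ended at 11 to 13 N works it; over 16 N by the hand on the drawer spoils it.
- drawer_front (a point): Centre of the drawer's front face, 45 above the bench, axes as the box (the face looks along -x). A plain white panel without a handle, 172 wide, 62 high (14 to 76 above the bench), 14 thick, with a thin grey line across it. Locked, its back stands 15.4 off the housing; cheeks and a lip 14 deep at its edges slip into the housing and cover the first 14 of the tray at 73 high.
- tray_floor (a point): Point on the drawer's floor, 20 above the bench, 76 behind the front face, axes as the box, moves with the drawer: middle of the uncovered part when it is out. Aluminium tray 146 wide inside; side and back walls 18 high. From here the floor reaches 62 to the front panel and 84 to the back wall; fully out, the housing begins 63 behind this point. 63 mm are free above the floor inside the box.
- tray_model: The model to load: cream plaster dental model 58 wide (its y), 54 long (x -29 to 25); D-shaped base 16 high, round towards -x, flat parallel flanks (y = -29 and 29, x from 0 to 25). It carries a pink horseshoe impression tray whose stub handle rises at the round end and points to -x: 45 high, 63 long in all, about 0.14 kg. Origin: centre of the round end, on the underside; z up.
- bare_model: Bystander: bare cream plaster model with the same D-shaped base (58 wide, 54 long, 16 high) and a row of teeth, 32 high, no impression tray, no handle. Origin as the other model's. The two models may stand in either of their two places.
- bur_stand: Bystander: small aluminium block 70 x 36 x 22 mm with two rows of burs standing in it, 50 high in all. Origin: centre of its underside.
- jar: Bystander: closed jar, 56 across and 62 high. Origin: centre of its underside.
Things that resemble listed ones, but are neither listed nor needed, are in the scene too. What is shaped like the tray_model but green is not meant.

How it is judged:
On the way, in this order (a step that is already met when the one before it is completed fails the run):
1. the drawer has been released and has come out (value of joint drawer above 0.11 m), for 0.2 s.
2. the model stands upright on the tray of the open drawer and has been let go (value of joint drawer above 0.1 m and z of tray_model in the frame of tray_floor between -0.004 and 0.004 m and horizontal distance between tray_model and tray_floor below 0.06 m and angle between tray_model's own z axis and vertical below 0.12 rad and contact force between the fingers and tray_model below 0.1 N), for 0.2 s.
At the end, for the whole second after the job is handed in: The drawer is locked and at rest, held by its own catch (joint between 0.012 and 0.0185 m), with the model standing upright (within 0.12 rad) on the tray floor inside it, within 75 mm of the tray_floor point and at rest (value of joint drawer between 0.012 and 0.0185 m and velocity of joint drawer between -0.003 and 0.003 m/s and z of tray_model in the frame of tray_floor between -0.004 and 0.004 m and horizontal distance between tray_model and tray_floor below 0.075 m and angle between tray_model's own z axis and vertical below 0.12 rad and linear speed of tray_model below 0.01 m/s); the robot touches nothing.
It fails at once if the drawer is loaded by the hand with more than 16 N (contact force between any of the fingers, the arm and drawer above 16 N).
It fails at once if the model is dropped (falls faster than 0.6 m/s out of the fingers) (linear speed of tray_model above 0.6 m/s and contact force between the fingers and tray_model below 0.2 N).
It fails at once if the model is tipped over (more than 0.7 rad) (angle between tray_model's own z axis and vertical above 0.7 rad).
It fails at once if the bare model, the bur stand or the jar is moved by more than 25 mm (distance of any of bare_model, bur_stand, jar from where it was at the start of the episode above 0.025 m).
It also fails if it takes over 70 s, if anything falls off the work surface, if the arm or the gripper's body presses on something with over 40 N, if the wrist force passes 120 N, or if a joint passes its speed limit or range.

## Robot

A 7-joint arm with a two-finger parallel gripper is mounted at the origin on the work surface. World frame = base frame: x ahead of the robot, y to its left, z up, the work surface at z = 0. Lengths are in m, angles in rad, forces in N, time in s.
With the tool pointing down it reaches from about 0.425 to 0.8 m from the base axis. Payload 8.3 kg.
Tool frame: the origin (TCP) lies midway between the tips of the shut fingers; the grasp point (between the pads) lies 19 mm behind it; z points along the fingers, y is the line along which they close (so a half turn about z gives the same grasp; the last joint's range is limited). The gripper opens to 85 mm and grips with 20 to 120 N. Pads are 22 mm wide; open, the fingers measure 114 mm over their backs; the gripper's body (76 mm by 85 mm) begins 54 mm behind the grasp point. The pads swing forward as they close: fully open they stand 13 mm farther back than shut.
Start: joints at [-1.22, 0.383, 0.016, 1.37, -0.006, 1.388, -0.046], TCP at [0.251, 0.572, 0.231] pointing down, gripper open.
Joint ranges: [-2.95, 2.95], [-0.25, 2.06], [-1.52, 1.56], [0.18, 2.33], [-1.44, 4.58], [0.02, 2.06], [-3.01, 3.01]. Speed limits (rad/s): [2.39, 2.39, 3.01, 3.01, 3.14, 3.14, 3.14].

## Interface

Orientations are given as a rotation vector (axis times angle).
In Python, from plant import ctrl, inverse_kinematics, get_state, optics, ticket gives the robot as it stands. Calls block until the motion is done:
- ctrl.move_to(position, orientation): joint-space move of the TCP to a pose.
- ctrl.move_linear(position, attitude=None, v=0.15, until_force=None): straight line of the TCP; attitude=None keeps the orientation; v is the mean speed in m/s. With until_force (N) it stops when the force on the tool has changed by that much, and returns True; else False.
- ctrl.move_joints(angles): joint-space move.
- ctrl.grip(opening, strength=None): opening from 0.0 (shut) to 1.0 (fully open); strength is the grip in N (None keeps the last); returns when the fingers have stopped.
- ctrl.sleep(seconds).
- inverse_kinematics(position, orientation): joint angles nearest the present ones, or None.
- get_state(): the state.
- optics.capture(name): name is "scene" or "top"; returns a dict with "image" (480x640x3 uint8, blue, green, red), "fx", "fy", "cx", "cy" (pixels), "dist_coeffs" ([k1, k2, p1, p2, k3] as OpenCV has them; the pictures are not rectified), "rvec" (rotation vector, rad) and "tvec" (3), from world to camera coordinates, as OpenCV has them. Camera axes: x right, y down, z forward; pixel columns grow to the right and rows downward; lengths in m; the calibration is good to about 2 mm. A picture is of the moment at which its call begins. There is no depth.
A pose or a line that the arm cannot do raises ctrl.Unreachable and nothing moves.
- ticket.hand_in(): hands the job in; it is judged then, once.
The state is a dict: "time_s": time; "joint_pos": joint angles; "qvel": joint speeds; "joint_efforts": joint torques, N m; "position": TCP position; "tool_rot": TCP orientation; "force": force on the tool from outside, world axes, zero at the start; "moment": the same for the moment, N m; "width": opening from 0.0 (shut) to 1.0 (fully open); "grip_force": force on a finger pad.
Only numpy, scipy, OpenCV 4.12 (cv2) and the standard library are available. Lean on these libraries where they do the work, as an engineer would, in place of code of your own. Each camera call takes 0.05 s, during which the arm holds its last target. There are 200 camera calls.

## Working session

There is one attempt and no reset: what is moved stays moved. The work goes in short steps, each a Python script; the robot and the scene stay as the last script left them, time stands still between calls to the robot, and variables do not carry over. Pictures are saved under pics/ and viewed, at most 10 in all, crops included, and the job is handed in when it is done.

```bash
mkdir -p pics; ls; python3 - <<'E'
from plant import ctrl, get_state, optics
import cv2,numpy as np
for n in("scene","top"):
    c=optics.capture(n); cv2.imwrite(f"pics/{n}0.png",c["image"])
    R=cv2.Rodrigues(np.array(c["rvec"]))[0]; print(n,c["fx"],c["cx"],c["cy"],c["dist_coeffs"],(-R.T@np.array(c["tvec"]).ravel()).round(3),R.round(2).tolist())
s=get_state();print(s)
E
```

```text
pics
scene 573.5177945371671 323.4656699351599 245.4683297576304 [-0.17536408  0.          0.          0.          0.        ] [ 1.343 -0.247  0.712] [[0.33, 0.94, 0.02], [0.6, -0.2, -0.77], [-0.73, 0.27, -0.63]]
top 606.4796798664727 313.5050426888391 247.95774509805887 [-0.0345204  0.         0.         0.         0.       ] [0.49  0.039 1.169] [[0.01, -1.0, -0.01], [-0.99, -0.01, -0.12], [0.12, 0.01, -0.99]]
{'time_s': 0.1, 'joint_pos': array([-1.21992447,  0.38415444,  0.01638377,  1.37102521, -0.00633159,
        1.38823773, -0.0464931 ]), 'qvel': array([-0.00086155, -0.00256816, -0.00032522, -0.0014744 , -0.00037979,
        0.00121953, -0.00059664]), 'joint_efforts': array([ 4.20624594e-03, -6.29134154e+01,  8.48203730e-01, -3.72757137e+01,
        1.68872910e-02,  1.04360448e-02,  9.86913079e-06]), 'position': array([0.25106706, 0.57185541, 0.23038952]), 'tool_rot': array([-6.45162169e-01, -3.07425753e+00,  2.73027314e-03]), 'force': array([-0.22269007, -0.43654144,  0.66681518]), 'moment': array([0.03151798, 0.03140732, 0.02376217]), 'grip_force': 0.0, 'width': 0.9985691406434359}
```

View pics/scene0.png

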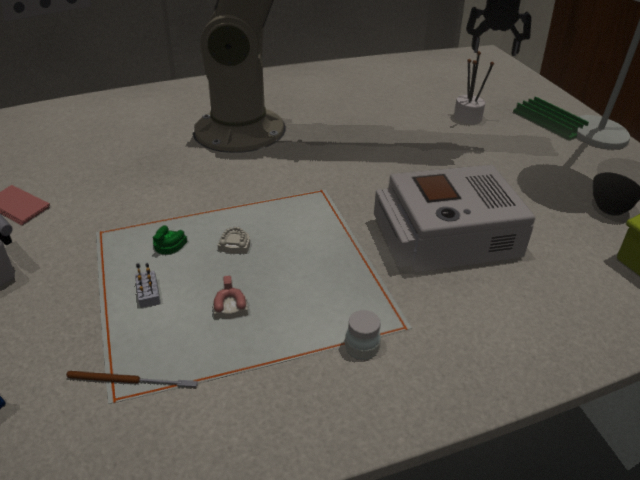

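View pics/top0.png

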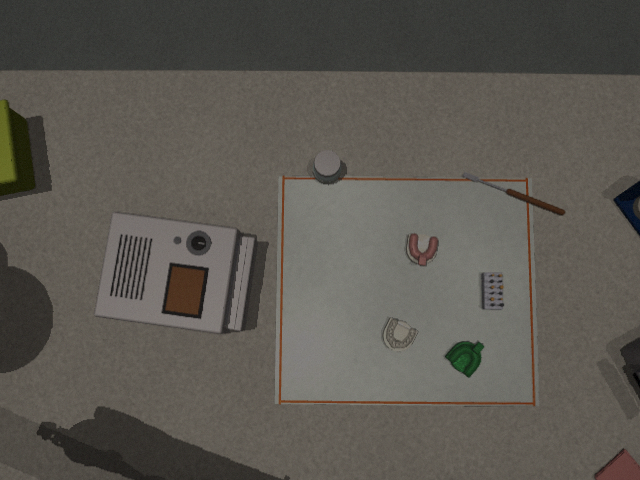

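The scene view shows the pink tray model at about (230,298), the box at (450,215) with its drawer on the left, the bare model at (234,240), and the green decoy at (168,238). In the top view the pink model is at (422,249) with its handle towards image-down. The box is at (170,272), its drawer strip at (243,283), facing image-right (-y).

```bash
cat > h.py <<'E'
import cv2,numpy as np
from plant import ctrl, get_state, optics, inverse_kinematics, ticket
from scipy.spatial.transform import Rotation as Ro
def ray(c,px):
    K=np.array([[c["fx"],0,c["cx"]],[0,c["fy"],c["cy"]],[0,0,1]])
    u=cv2.undistortPoints(np.array(px,float).reshape(-1,1,2),K,np.array(c["dist_coeffs"])).reshape(-1,2)
    R=cv2.Rodrigues(np.array(c["rvec"]))[0]
    return -R.T@np.array(c["tvec"]).ravel(), np.c_[u,np.ones(len(u))]@R
def onplane(c,px,z):
    o,d=ray(c,px); return o+d*((z-o[2])/d[:,2])[:,None]
def proj(c,P):
    K=np.array([[c["fx"],0,c["cx"]],[0,c["fy"],c["cy"]],[0,0,1]])
    return cv2.projectPoints(np.array(P,float).reshape(-1,1,3),np.array(c["rvec"]),np.array(c["tvec"]),K,np.array(c["dist_coeffs"]))[0].reshape(-1,2)
def down(yaw):  # tool z down, tool y (closing) along world yaw
    y=np.array([np.cos(yaw),np.sin(yaw),0]);z=np.array([0,0,-1.]);x=np.cross(y,z)
    return Ro.from_matrix(np.c_[x,y,z]).as_rotvec()
E
python3 - <<'E'
from h import *
c=optics.capture("top");im=c["image"];hsv=cv2.cvtColor(im,cv2.COLOR_BGR2HSV)
pink=((hsv[...,0]<12)|(hsv[...,0]>170))&(hsv[...,1]>60)
roi=np.zeros_like(pink);roi[220:280,395:450]=1
m=(pink&roi).astype(np.uint8);ys,xs=np.nonzero(m);print(xs.min(),xs.max(),ys.min(),ys.max(),len(xs))
a=cv2.resize(im[205:345,85:265],None,fx=4.4,fy=4.4,interpolation=cv2.INTER_CUBIC)[:,:]
b=cv2.resize(im[215:285,395:455],None,fx=8,fy=8,interpolation=cv2.INTER_CUBIC)
cv2.imwrite("pics/box.png",np.clip(a*1.6,0,255).astype(np.uint8))
s=optics.capture("scene")["image"][265:325,200:260]
s=cv2.resize(s,(400,400),interpolation=cv2.INTER_CUBIC);b=cv2.resize(b,(343,400))
cv2.imwrite("pics/mod.png",np.clip(np.hstack([b,s])*1.5,0,255).astype(np.uint8))
E
```

```text
409 437 234 265 474
```

View pics/box.png

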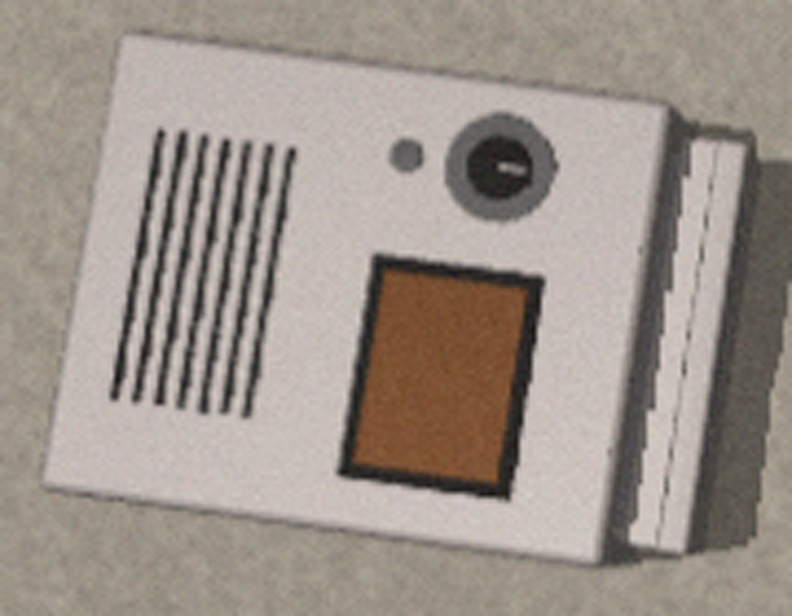

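View pics/mod.png

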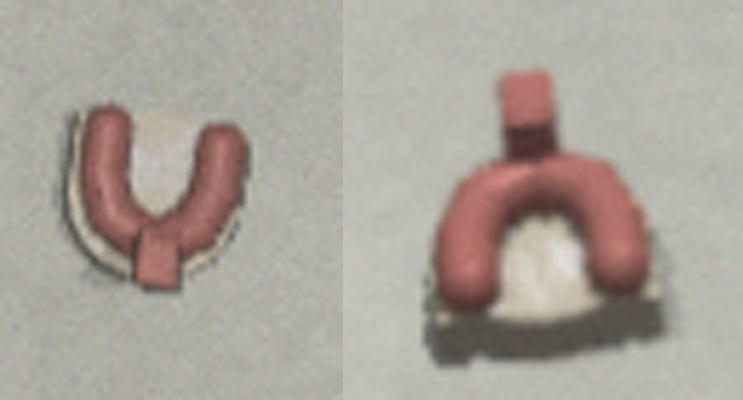

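The box crop gives clean top corners: (122,35), (668,103), (603,563), (45,487) in crop pixels. The model crop shows the handle tip at (157,290) and the horseshoe arm ends at about (107,105) and (225,125).

```bash
python3 - <<'E'
from h import *
c=optics.capture("top");s=optics.capture("scene")
B=np.array([[122,35],[668,103],[603,563],[45,487]])/4.4+[85,205]
P=onplane(c,B,.105)[:,:2];print("box",P.round(4).tolist())
print("sides",[round(float(np.linalg.norm(P[i]-P[(i+1)%4])),4) for i in range(4)])
F=onplane(c,np.array([[752,140],[688,552]])/4.4+[85,205],.076)[:,:2];print("drawer",F.round(4).tolist())
ctr=P.mean(0)
d=(P[0]+P[3]-P[1]-P[2]);w=(P[1]+P[0]-P[2]-P[3]) 
w2=np.array([w[1],-w[0]]);w2*=np.sign(w2@d)
xb=d/np.linalg.norm(d)*2+w2/np.linalg.norm(w2);xb/=np.linalg.norm(xb)
print("ctr",ctr,"xb yaw",np.arctan2(xb[1],xb[0]),np.arctan2(d[1],d[0]),np.arctan2(w2[1],w2[0]))
print("front face mid by housing",ctr-xb*(.115+.0294),"seen",F.mean(0))
for n,q in(("top",c),("scene",s)): # model
    hsv=cv2.cvtColor(q["image"],cv2.COLOR_BGR2HSV)
    m=((hsv[...,0]<12)|(hsv[...,0]>170))&(hsv[...,1]>60);r=np.zeros_like(m)
    (r.__setitem__((slice(220,280),slice(395,450)),1) if n=="top" else r.__setitem__((slice(265,325),slice(200,260)),1))
    ys,xs=np.nonzero(m&r);print(n,xs.min(),xs.max(),ys.min(),ys.max(),xs.mean(),ys.mean())
M=np.array([[158,289],[107,105],[226,124]])/5.714+[395,215]
tip=onplane(c,M[:1],.045)[0,:2]; arms=onplane(c,M[1:],.03)[:,:2]
print("tip",tip,"arms",arms.tolist(),"dist arms",np.linalg.norm(arms[0]-arms[1]))
a=arms.mean(0)-tip;L=np.linalg.norm(a);yaw=np.arctan2(a[1],a[0]);print("len",L,"yaw",yaw)
v=arms[0]-arms[1];print("yaw from arms",np.arctan2(v[1],v[0])-np.pi/2)
org=tip+.038*a/L;print("origin",org)
# check in scene: handle tip top projected, flat back edge
for z in(0,.016):print(proj(s,[[*(org+.025*a/L+k*.029*np.array([-a[1],a[0]])/L),z] for k in(-1,1)]).round(1).tolist())
print(proj(s,[[*tip,.045]]))
E
```

```text
box [[0.6835, 0.4058], [0.657, 0.1823], [0.4727, 0.2037], [0.5004, 0.4278]]
sides [0.225, 0.1855, 0.2258, 0.1844]
drawer [[0.6463, 0.151], [0.477, 0.1737]]
ctr [0.57836612 0.3048984 ] xb yaw 1.4511745971365622 1.4503473576549015 1.452829076665985
front face mid by housing [0.56113391 0.16153031] seen [0.56162052 0.16235248]
top 409 437 234 265 422.1244725738397 249.08860759493672
scene 214 245 276 311 228.67350746268656 295.5149253731343
tip [ 0.59895401 -0.1572269 ] arms [[0.6616623880789979, -0.14375842899372104], [0.6555860602764629, -0.1832308328241054]] dist arms 0.03993735624340702
len 0.05999848893795078 yaw -0.10465573192949952
yaw from arms -0.1527396659597582
origin [ 0.6367461  -0.16119656]
[[213.3, 320.1], [247.2, 315.1]]
[[212.3, 313.6], [246.5, 308.5]]
[[223.96903492 273.67490688]]
```

Box size (225x185), drawer face (mid 0.561, 0.162, matching the housing estimate) and the model base corners in the second view all agree. Releasing the drawer now.

```bash
cat >> h.py <<'E'
YB=1.4513; xb=np.array([np.cos(YB),np.sin(YB),0]); yb=np.array([-xb[1],xb[0],0])
mouth=np.array([.5783,.3049,0])-.115*xb
face=mouth-.0294*xb
def best(p,yaw):  # pick half turn nearer to present joints
    q0=np.array(get_state()["joint_pos"]);c=[]
    for y in(yaw,yaw+np.pi):
        q=inverse_kinematics(p,down(y))
        if q is not None:c.append((np.abs(np.array(q)-q0).max(),y))
    return down(min(c)[1])
def fwd(): s=get_state(); return float(np.dot(s["force"],xb)),float(np.dot(np.array(s["position"])-mouth,xb)),s["time_s"]
E
python3 - <<'E'
from h import *
p=face-.06*xb+[0,0,.2]; o=best(p,YB+np.pi/2)
ctrl.move_to(p,o); ctrl.grip(0.0,40)
ctrl.move_linear(face-.06*xb+[0,0,.052]); ctrl.move_linear(face-.022*xb+[0,0,.052],v=.06)
ctrl.sleep(.2);print(fwd(),get_state()["joint_pos"].round(2))
r=ctrl.move_linear(face+.006*xb+[0,0,.052],v=.005,until_force=11.3)
print(r,fwd()); ctrl.sleep(.1);print(fwd())
E
```

```text
(-0.717668617099941, -0.05196527847112155, 5.2) [-0.68  0.47  0.49  1.74 -0.26  1.   -0.22]
True (-7.247909435668973, -0.03090930274074127, 9.4917)
(-6.668647755618595, -0.03174942977211717, 9.5917)
```

```bash
python3 - <<'E'
from h import *
ctrl.move_linear(face-.16*xb+[0,0,.052],v=.12); ctrl.sleep(.5)
print(fwd())
ctrl.move_linear(face-.16*xb+[0,0,.22],v=.25)
c=optics.capture("top");cv2.imwrite("pics/open.png",cv2.resize(c["image"][180:380,80:460],None,fx=2,fy=2)); print(get_state()["time_s"])
t=mouth-.063*xb; print(t, "panel front expected px",proj(c,[mouth-.139*xb+k*.086*yb+[0,0,.076] for k in(-1,1)]))
E
```

```text
(-0.3361085122934195, -0.18936098491700684, 11.5667)
12.4417
[0.55708024 0.12816935 0.        ] panel front expected px [[315.43957583 244.25710648]
 [303.20344936 339.10602119]]
```

View pics/open.png

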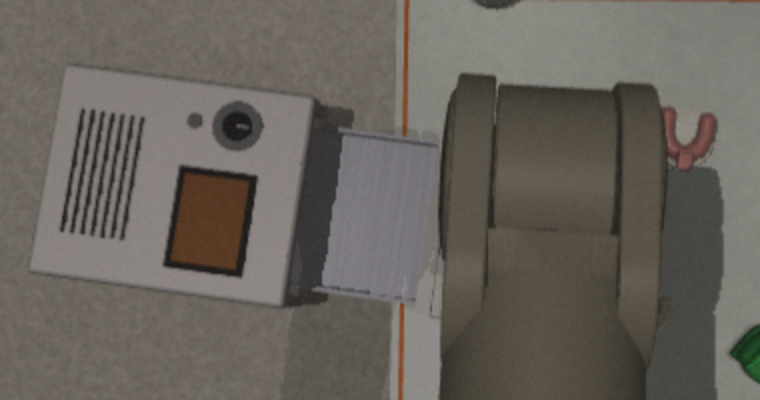

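The drawer is fully out, with the tray visible at crop (380,215); the arm hides the panel. The pink model at (690,135) is untouched. Grasping it now.

```bash
python3 - <<'E'
from h import *
my=-.125; d=np.array([np.cos(my),np.sin(my),0]); g=np.array([.6367,-.1612,0])+.012*d
t=mouth-.073*xb
for k in(0,np.pi):
    a=inverse_kinematics(g+[0,0,.12],down(my+np.pi/2+k)); b=inverse_kinematics(t+[0,0,.15],down(YB+np.pi+np.pi/2+k))
    print(k,None if a is None else np.round(a,2),None if b is None else np.round(b,2))
o=best(g+[0,0,.12],my+np.pi/2)
ctrl.move_to(g+[0,0,.16],o); ctrl.grip(1.0)
ctrl.move_linear(g+[0,0,.05],v=.15); hit=ctrl.move_linear(g+[0,0,.001],v=.04,until_force=5)
s=get_state();print(hit,s["position"],s["force"])
ctrl.grip(0.0,35); s=get_state();print(s["width"],s["grip_force"],s["position"],s["time_s"])
ctrl.move_linear(np.array(s["position"])+[0,0,.03],v=.05)
s=get_state();print(s["width"],s["grip_force"],s["force"])
for n in("scene","top"):
    c=optics.capture(n);u,v=proj(c,[s["position"]])[0].astype(int)
    cv2.imwrite(f"pics/g_{n}.png",cv2.resize(c["image"][v-60:v+60,u-60:u+60],(400,400)))
cv2.imwrite("pics/g.png",np.hstack([cv2.imread("pics/g_scene.png"),cv2.imread("pics/g_top.png")]))
E
```

```text
0 [-0.06  0.57  0.38  1.4  -0.21  1.22  1.79] [-0.68  0.34  0.51  1.67 -0.18  1.18 -0.24]
3.141592653589793 [-0.33  0.68  0.84  1.41 -0.51  1.28 -1.15] [ 0.62  0.66 -1.28  1.61  0.65  1.37  2.28]
False [ 0.64882639 -0.16277779  0.00134277] [0.22514068 0.46269901 0.24146249]
0.6700045126350223 37.92250156402588 [ 0.6489796  -0.16264607  0.00158934] 16.8917
0.6695533210790046 37.45876461267471 [-0.35213414  0.50594283 -2.08886581]
```

View pics/g.png

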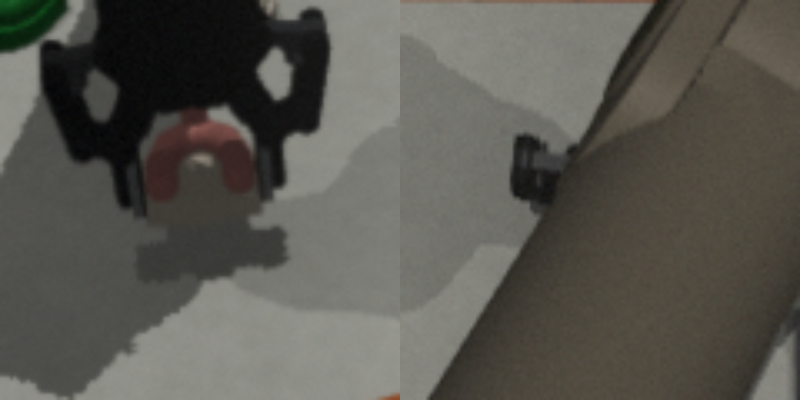

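The scene crop shows the model held level by its flanks (width 57 mm, as it should be); in the top crop the arm hides it. The wrist is on the wrong half turn for placing with the handle to the rear, so I'll set it down and regrasp turned by pi.

```bash
python3 - <<'E'
from h import *
s=get_state();p=np.array(s["position"]);j7=s["joint_pos"][6];print(s["joint_pos"].round(2))
my=-.125;t=mouth-.073*xb
if j7<0:
    ctrl.move_linear([p[0],p[1],.0014],v=.04); ctrl.grip(1.0)
    ctrl.move_linear([p[0],p[1],.10],v=.2)
    ctrl.move_to([p[0],p[1],.10],down(my+np.pi/2))
    ctrl.move_linear([p[0],p[1],.04],v=.2);print(ctrl.move_linear([p[0],p[1],.001],v=.05,until_force=5))
    ctrl.grip(0.0,35); s=get_state();print(s["width"],s["position"],s["joint_pos"].round(2))
ctrl.move_linear([p[0],p[1],.15],v=.12)
s=get_state();print(s["width"],s["grip_force"],s["time_s"])
q0=np.array(s["joint_pos"]);q1=np.array(inverse_kinematics(t+[0,0,.15],down(YB+np.pi*1.5)));print(q1.round(2))
E
```

```text
[-0.31  0.76  0.78  1.49 -0.57  1.13 -1.11]
False
0.6668181481303483 [ 0.64916822 -0.1624732   0.00174396] [ 0.1   0.67  0.15  1.49 -0.11  1.    1.72]
0.6643460672050663 37.47504383325577 25.2667
[-0.54  0.32  0.34  1.66 -0.11  1.18 -0.29]
```

```bash
python3 - <<'E'
from h import *
t=mouth-.073*xb;o=down(YB+np.pi*1.5)
ctrl.move_linear(t+[0,0,.15],o,v=.11)
ctrl.move_linear(t+[0,0,.045],v=.09); s=get_state();print(s["position"],s["force"],s["width"],s["time_s"])
c=optics.capture("scene");cv2.imwrite("pics/pl.png",cv2.resize(c["image"][110:350,280:600],(800,600)))
E
```

```text
[0.55641381 0.11834957 0.04568144] [-0.00467972  0.30770276 -1.56322052] 0.6691645177888441 29.425
```

View pics/pl.png

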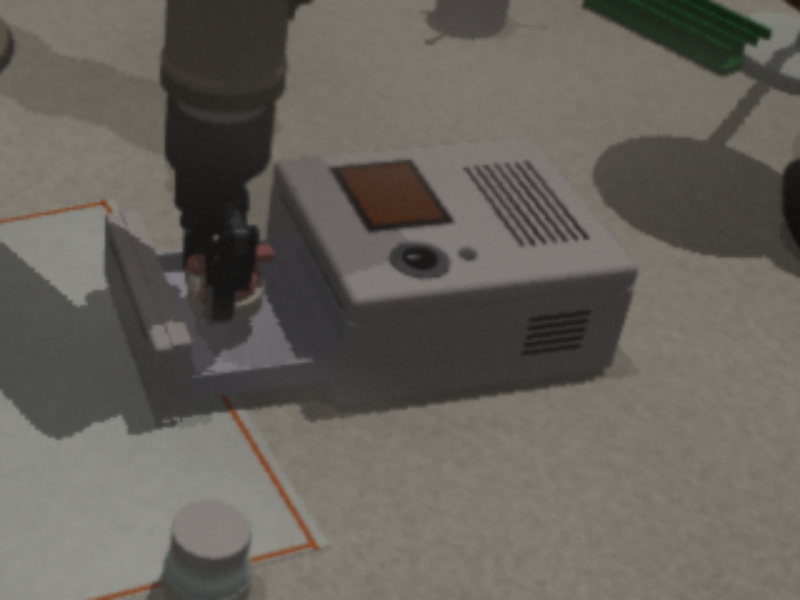

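The model hangs over the middle of the tray at crop (225,285), handle towards the housing, with clearance to the panel and the jar. Lowering and releasing.

```bash
python3 - <<'E'
from h import *
t=mouth-.073*xb
ctrl.move_linear(t+[0,0,.026],v=.05)
r=ctrl.move_linear(t+[0,0,.0195],v=.01,until_force=2.0); s=get_state();print(r,s["position"],s["force"],s["time_s"])
ctrl.sleep(.1);ctrl.grip(0.9); ctrl.sleep(.4)
s=get_state();print(s["width"],s["grip_force"],s["force"])
ctrl.move_linear(t+[0,0,.2],v=.13)
ctrl.grip(0.0,40)
p=mouth-.19*xb
ctrl.move_linear(p+[0,0,.2],v=.2)
c=optics.capture("scene");cv2.imwrite("pics/pl2.png",cv2.resize(c["image"][110:350,280:600],(800,600)));print(get_state()["time_s"])
E
```

```text
True [0.55598912 0.11827461 0.02163805] [-0.55386714 -0.1029584   4.13281576] 30.5
0.9011309871890736 0.0 [-0.02909108 -0.11038413  0.15060836]
34.3583
```

View pics/pl2.png

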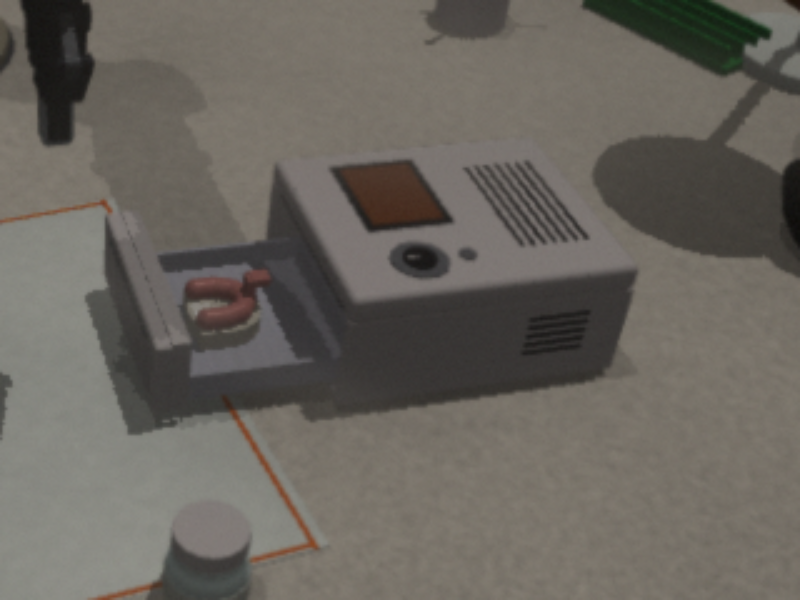

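The model stands upright in the tray at crop (225,305). Closing the drawer.

```bash
python3 - <<'E'
from h import *
z=np.array([0,0,.052])
ctrl.move_linear(mouth-.19*xb+z,v=.15); ctrl.sleep(.2); f0=fwd()[0]
ctrl.move_linear(mouth-.158*xb+z,v=.06)
ctrl.move_linear(mouth-.140*xb+z,v=.015)
print(f0,fwd())
r=ctrl.move_linear(mouth-.043*xb+z,v=.03,until_force=7); ctrl.sleep(.2); a=fwd();print(r,a)
if not r:
    F=f0-a[0]
    r=ctrl.move_linear(mouth-.022*xb+z,v=.005,until_force=12.2-F); print(r,F,fwd())
E
```

```text
0.6350699429249285 (-3.500370502563328, -0.14017581585059188, 37.725)
False (-6.482212407552933, -0.04387628322693566, 41.3083)
True 7.117282350477861 (-7.235698316682859, -0.030187268282531723, 44.2167)
```

```bash
python3 - <<'E'
from h import *
z=np.array([0,0,.052])
for x in(.036,.040,.044,.050):
    ctrl.move_linear(mouth-x*xb+z,v=.015);ctrl.sleep(.1);print(fwd())
E
```

```text
(-4.230192132895794, -0.03579965375751032, 44.8083)
(0.7025286455026847, -0.039529724935464416, 45.325)
(-0.4002967738890388, -0.04395453006319419, 45.8417)
(0.41207887792637043, -0.04990325038660164, 46.4917)
```

Contact was lost near the locked position, so the catch holds. Retreating and checking before I hand in.

```bash
python3 - <<'E'
from h import *
ctrl.move_linear(mouth-.12*xb+[0,0,.052],v=.12);ctrl.move_linear(mouth-.2*xb+[0,0,.25],v=.2)
c=optics.capture("scene");cv2.imwrite("pics/end.png",cv2.resize(c["image"][110:350,200:600],(800,480)));print(fwd(),get_state()["force"])
E
```

```text
(0.9634132195481571, -0.19935737239191748, 48.4917) [-0.15826335  0.98933527 -0.23399108]
```

View pics/end.png

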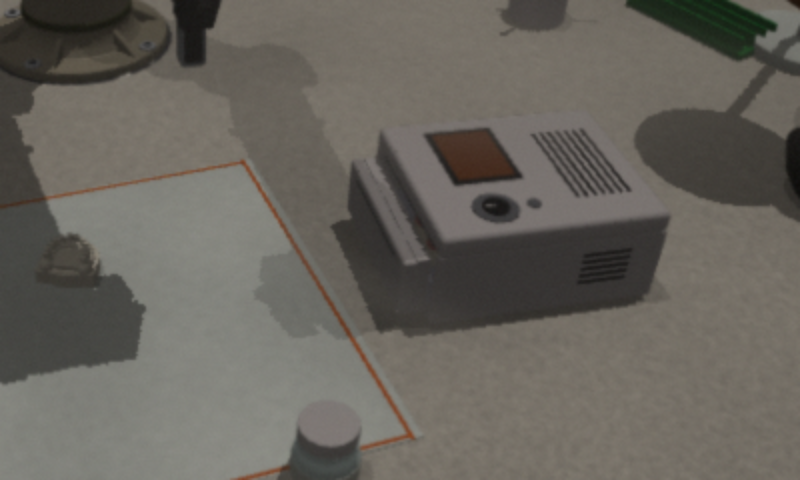

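The drawer stays shut at crop (385,210) with the hand away, and the bare model and jar look undisturbed.

```bash
python3 -c "
from plant import ticket
print(ticket.hand_in())"
```

```text
the job is handed in; nothing more can be done
None
```

The job is handed in: the model with the stub-handled tray was stood upright in the drawer, the drawer is shut and held by its own catch, and the hand is clear, at about 48 s of the 70 s allowed (the verdict wasn't shown).

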